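Slide the candlestick home

ROBOT

A 6-joint arm with a two-finger parallel gripper is mounted at the origin on the work surface. World frame = base frame: x ahead of the robot, y to its left, z up, the work surface at z = 0. Lengths are in m, angles in rad, forces in N, time in s.
With the tool pointing down it reaches from about 0.3 to 0.775 m from the base axis. Payload 14.6 kg.
Tool frame: the origin (TCP) lies at the very end of the fingers, on their centre line; the grasp point (between the pads) lies 19 mm behind it; z points along the fingers, x is the direction in which the jaws open and shut, and the axes are right-handed (so a half turn about z gives the same grasp; the last joint's range is limited). The gripper opens to 85 mm and grips with 20 to 120 N. Pads are 22 mm wide; open, the fingers measure 114 mm over their backs; the gripper's body (76 mm by 85 mm) begins 54 mm behind the grasp point. The pads swing forward as they close: fully open they stand 13 mm farther back than shut.
Start: joints at [1.145, 0.3, 1.521, -0, 1.321, -0.067], TCP at [0.193, 0.515, 0.231] pointing down, gripper open.
Joint ranges: [-3.03, 3.03], [-0.79, 2.21], [0.23, 2.52], [-1.04, 4.18], [0, 3.07], [-2.55, 2.55]. Speed limits (rad/s): [2.22, 2.22, 2.57, 3.14, 3.14, 3.14].

INTERFACE

Orientations are given as a unit quaternion [x, y, z, w].
In Python, from cell import arm, optics, workorder gives the robot as it stands. Calls block until the motion is done:
- arm.movep(position, orientation): joint-space move of the TCP to a pose.
- arm.move_l(position, frame=None, max_speed=0.15): straight line of the TCP; frame=None keeps the orientation; max_speed is the mean speed in m/s.
- arm.movej(angles): joint-space move.
- arm.move_gripper(opening, squeeze=None): opening from 0.0 (shut) to 1.0 (fully open); squeeze is the grip in N (None keeps the last); returns when the fingers have stopped.
- arm.sleep(seconds).
- arm.inverse_kinematics(position, orientation): joint angles nearest the present ones, or None.
- arm.get_obs(): the state.
- optics.snapshot(name): name is "scene" or "top" or "wrist"; returns the picture (420x560x3 uint8, blue, green, red); there is no depth.
- optics.calibration(name): a dict with "vfov" (degrees; the focal length in pixels is half the picture's height over the tangent of half this angle, whatever the lens; pixels are square), "cx", "cy" (the principal point, pixels), "k1" (the pictures are not rectified: a ray, as slopes to the right and down, at radius r is drawn at 1 + k1 r^2 times it, then the intrinsics apply), "cam_to_world" (4x4, takes a point from camera to world coordinates). Camera axes: x right, y down, z forward; pixel columns grow to the right and rows downward; lengths in m; the calibration is good to about 2 mm. A picture is of the moment at which its call begins: read the wrist's pose just before it. calibration takes no time and is no camera call; for the wrist camera it gives the pose at the moment of the call.
A pose or a line that the arm cannot do raises arm.PlanningError and nothing moves.
- workorder.close_job(): hands the job in, once; it reports no verdict.
The state is a dict: "time_s": time; "joint_positions": joint angles; "qvel": joint speeds; "joint_torque": joint torques, N m; "eef_pos": TCP position; "eef_rot": TCP orientation; "ft_force": force on the tool from outside, world axes, zero at the start; "ft_torque": the same for the moment, N m; "finger_gap": opening from 0.0 (shut) to 1.0 (fully open).
Only numpy, scipy, OpenCV 4.12 (cv2) and the standard library are available. Lean on these libraries where they do the work, as an engineer would, in place of code of your own. Each camera call takes 0.05 s, during which the arm holds its last target.

TASK

Put the tall candlestick away in its three-sided wooden bay on the sideboard: push it gently, low on its foot, so that it slides upright along the surface, in through the open side until it stands against the back rail. Do not grip, lift or tip it, leave the other things where they are, and finish with the hand clear of it.

Things in the scene. Friction and masses are not known exactly. Their poses are not given: they have to be found in the camera images.
- candlestick: Tall slim steel candlestick with a white candle, loose, 313 mm tall, 0.37 to 0.63 kg. Straight round foot 80 mm across up to 30 mm height, sloping in above it to a stem 16 mm across (60 to 185 mm), cup 36 mm across (185 to 210 mm), candle 22 mm across. Origin: centre of its underside; z up its axis. Friction on the surface 0.5 to 0.7: pushed higher than about 55 mm above the surface it may tip.
- bay: Fixed three-sided bay of wood rails 30 mm high, 12 mm thick, no floor. Origin: on the surface, where the candlestick's centre belongs. x points into the bay; open side at -x. Inner faces: back rail x = 42 mm, side rails y = +58 and -58 mm, running x = -30 to 42 mm. The foot touches the back rail when its centre is at x = 2 mm. The candlestick starts at x = -170 to -130 mm, y within 60 mm.
- caddy: White open caddy, fixed, 120 x 150 mm, 30 mm high, holding the salt mill and the sugar jar; it stands beside the bay, on either side. Origin: centre of underside.
- salt_mill: Short turned-wood salt mill, 109 mm tall, 48 mm across; stands in the caddy. Not to be moved. Origin: centre of underside.
- sugar_jar: Squat glass jar with a steel cap, 85 mm tall, 52 mm across; stands in the caddy. Not to be moved. Origin: centre of underside.
- mug: White mug, 90 mm tall, 80 mm across plus handle, at the left of the work. Not to be moved. Origin: centre of underside.
- sauce_bottle: Amber glass bottle, 190 mm tall, 60 mm across, at the left of the work. Not to be moved. Origin: centre of underside.
- tumbler_a: Drinking glass, 95 mm tall, 68 mm across, at the right of the work. Not to be moved. Origin: centre of underside.
- tumbler_b: Second drinking glass, 95 mm tall, 68 mm across, at the right and farther out. Not to be moved. Origin: centre of underside.
- small_cup: Small white cup, 55 mm tall, 60 mm across, in front of the caddy. Not to be moved. Origin: centre of underside.
There are look-alikes about, which are no part of the job. Several things have the shape of the bay; the one meant has the colours described above.

How it is judged:
At the end, for the whole second after the job is handed in: The candlestick stands upright (within 0.06 rad) and still on the surface inside the bay: its foot is within 11 mm of the back rail and between the side rails (x of candlestick in the frame of bay between -0.009 and 0.012 m and y of candlestick in the frame of bay between -0.022 and 0.022 m and angle between candlestick's own z axis and vertical below 0.06 rad and height (world z) of candlestick below 0.006 m and linear speed of candlestick below 0.02 m/s); the robot touches nothing.
It fails at once if the candlestick is tipped more than about 14 degrees (angle between candlestick's own z axis and vertical above 0.25 rad).
It fails at once if the candlestick is lifted (height (world z) of candlestick above 0.012 m).
It fails at once if the candlestick is gripped or pushed hard (over 30 N from the fingers) (contact force between the fingers and candlestick above 30 N).
It fails at once if another thing is shifted more than 20 mm or knocked over (distance of any of salt_mill, sugar_jar, mug, sauce_bottle, tumbler_a, tumbler_b, small_cup from where it was at the start of the episode above 0.02 m or angle between any of salt_mill, sugar_jar, mug, sauce_bottle, tumbler_a, tumbler_b, small_cup's own z axis and vertical above 0.3 rad).
It also fails if it takes over 58 s, if anything falls off the work surface, if the arm or the gripper's body presses on something with over 40 N, if the wrist force passes 120 N, or if a joint passes its speed limit or range.

## Working session

There is one attempt and no reset: what is moved stays moved. The work goes in short steps, each a Python script; the robot and the scene stay as the last script left them, time stands still between calls to the robot, and variables do not carry over. Pictures are saved under pics/ and viewed, and the job is handed in when it is done.

```bash
mkdir -p pics; ls; python3 - <<'E'
from cell import arm, optics
import cv2
for n in ("scene","top"):
    im=optics.snapshot(n); cv2.imwrite(f"pics/{n}0.png",im)
    c=optics.calibration(n); print(n,c)
o=arm.get_obs(); print(o["time_s"],o["eef_pos"],o["eef_rot"],o["ft_force"])
E
```

```text
pics
scene {'vfov': 55.442548224944204, 'cx': 285.19909451661744, 'cy': 207.32150928499976, 'k1': -0.11199219391599304, 'cam_to_world': array([[-0.75764572,  0.54688881, -0.35621004,  0.99877463],
       [ 0.65265925,  0.63733848, -0.40967739,  0.40758743],
       [ 0.00297838, -0.5428741 , -0.83980881,  0.90544454],
       [ 0.        ,  0.        ,  0.        ,  1.        ]])}
top {'vfov': 50.53868378364634, 'cx': 284.99483479818525, 'cy': 201.88665930696567, 'k1': 0.022084571179925506, 'cam_to_world': array([[-0.0131205 , -0.9805079 ,  0.19604107,  0.37860784],
       [-0.99951308,  0.01841158,  0.02519159, -0.02232665],
       [-0.02830998, -0.19561509, -0.98027205,  1.21899803],
       [ 0.        ,  0.        ,  0.        ,  1.        ]])}
0.1 [0.19303713 0.5147813  0.23076972] [ 8.21939569e-01  5.69574464e-01 -4.47294040e-04  2.73339619e-04] [-0.80187757 -0.50290966 -0.14578108]
```

View pics/scene0.png

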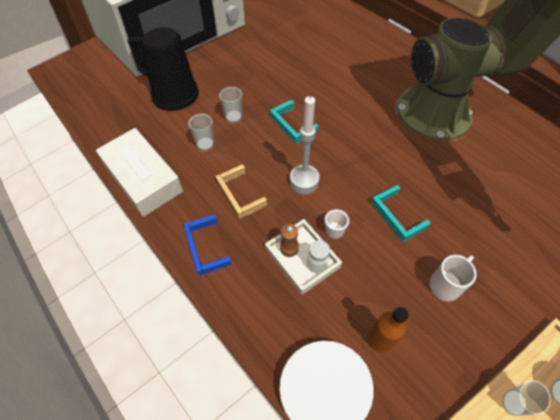

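View pics/top0.png

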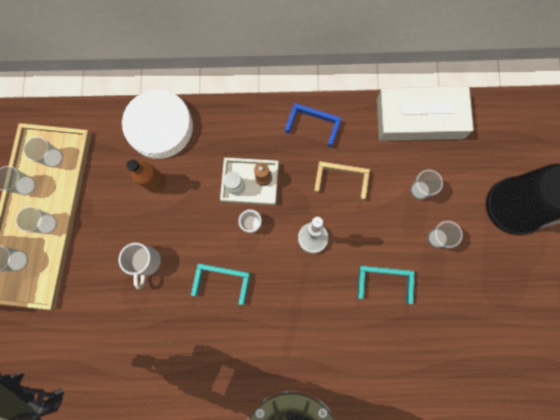

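The wooden (tan) bay is at about (343,180) in the top view, opening downward (toward the robot). The candlestick foot is at about (313,240), the caddy is left of the bay, and the small cup is at (250,221). The blue and teal bays are decoys. Next I'll measure these.

```bash
cat > h.py <<'E'
import numpy as np, cv2
from cell import arm, optics
def rays(c,px):
    f=210/np.tan(np.radians(c["vfov"]/2))
    K=np.array([[f,0,c["cx"]],[0,f,c["cy"]],[0,0,1]])
    u=cv2.undistortPoints(np.array(px,float).reshape(-1,1,2),K,np.array([c["k1"],0,0,0,0.]))[:,0]
    M=c["cam_to_world"]
    return M[:3,3],np.c_[u,np.ones(len(u))]@M[:3,:3].T
def onz(c,px,z):
    o,d=rays(c,px); return (o+d*((z-o[2])/d[:,2])[:,None])[:,:2]
def proj(c,P):
    f=210/np.tan(np.radians(c["vfov"]/2)); M=c["cam_to_world"]
    p=(np.atleast_2d(P)-M[:3,3])@M[:3,:3]; s=p[:,:2]/p[:,2:]
    s=s*(1+c["k1"]*(s**2).sum(1))[:,None]
    return s*f+[c["cx"],c["cy"]]
E
python3 - <<'E'
from h import *
for n,(x0,y0,x1,y1) in {"top":(205,145,385,265),"scene":(205,85,385,235)}.items():
    im=cv2.imread(f"pics/{n}0.png"); 
    cv2.imwrite(f"pics/{n}0c.png",cv2.resize(im[y0:y1,x0:x1],None,fx=4,fy=4,interpolation=cv2.INTER_CUBIC))
    hsv=cv2.cvtColor(im,cv2.COLOR_BGR2HSV)
    m=cv2.inRange(hsv,(12,70,130),(28,190,255))
    k,l,s,cc=cv2.connectedComponentsWithStats(m)
    for i in range(1,k):
        if s[i,4]>100: print(n,s[i],cc[i])
E
```

```text
top [   0  122   89  189 9072] [ 40.84060847 215.03053351]
top [313 160  58  40 666] [342.62312312 174.48198198]
top [254 163  16  14 150] [260.96666667 169.75333333]
top [  0 191   7  26 111] [  2.15315315 200.77477477]
scene [476   0  13  16 124] [481.91129032   7.2016129 ]
scene [215 164  53  55 890] [239.17078652 191.75955056]
scene [281 224  17  16 171] [289.61403509 231.87134503]
scene [ 449  317  111  103 4411] [520.13511675 379.99138517]
scene [522 390  21  22 195] [531.38974359 402.80512821]
```

View pics/top0c.png

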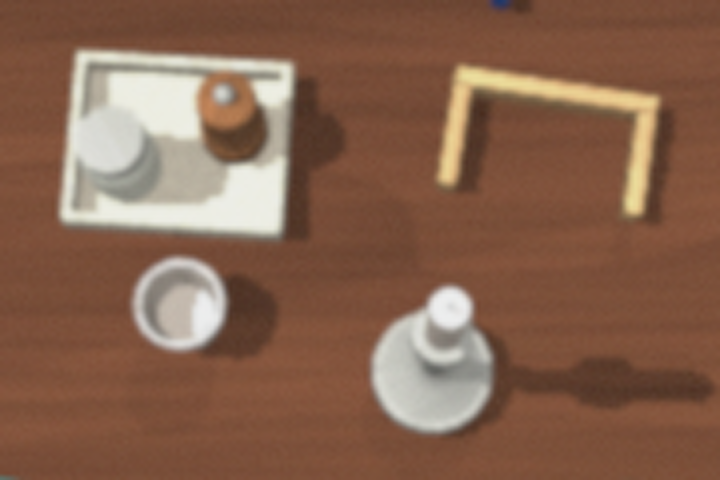

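View pics/scene0c.png

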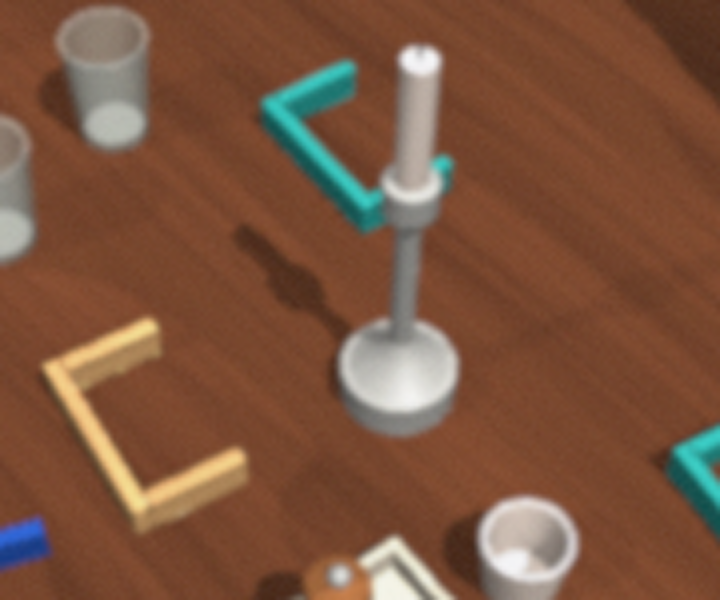

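```bash
python3 - <<'E'
from h import *
T=optics.calibration("top");S=optics.calibration("scene")
ct=lambda a:np.array(a)/4.+[205,145]-.375
cs=lambda a:np.array(a)/4.+[205,85]-.375
# BL outer, BR outer, left front outer, right front outer
A=onz(T,ct([(456,66),(660,97),(437,186),(646,217)]),.03)
B=onz(S,cs([(140,516),(42,370),(245,450),(152,318)]),.03)
for n,P in(("top",A),("scene",B)):
    bl,br,lf,rf=P
    y=(bl-br)/np.linalg.norm(bl-br); x=np.array([y[1],-y[0]])
    print(n,P.round(4).tolist(),"w(.140)",np.linalg.norm(bl-br),"d(.084)",np.linalg.norm(bl-lf),np.linalg.norm(br-rf),
      "yaw",np.arctan2(x[1],x[0]),"origin",(bl+br)/2-.054*x)
print("foot top", onz(T,ct([(433,370),(372,370),(494,370),(433,308),(433,433)]),.03))
print("foot scene", onz(S,cs([(399,372),(339,365),(459,365)]),.03))
print("candle top: top", onz(T,ct([(450,306)]),.313),"scene",onz(S,cs([(420,61)]),.313))
print("cup rim",onz(T,ct([(180,304)]),.055))
print("caddy top corners",onz(T,ct([(77,50),(294,63),(62,223),(282,238)]),.03))
for n,c,p in(("tumA",T,[(429,183)]),("tumB",T,[(448,234)])): print(n,onz(c,p,.095))
for n,p in(("mug",(135,260)),):print(n,onz(T,[p],.09))
E
```

```text
top [[0.7298, -0.0865], [0.7046, -0.2257], [0.6449, -0.0711], [0.6206, -0.2121]] w(.140) 0.14153099349838438 d(.084) 0.08623604444343119 0.08507801038192203 yaw -0.1790532252746757 origin [ 0.66403539 -0.14648357]
scene [[0.7295, -0.0815], [0.7092, -0.2201], [0.6453, -0.0773], [0.6239, -0.207]] w(.140) 0.14005270394362102 d(.084) 0.08429193670819227 0.08632911156298272 yaw -0.14532500153229164 origin [ 0.66594515 -0.14295829]
foot top [[ 0.51874446 -0.06520706]
 [ 0.51941081 -0.02438165]
 [ 0.51808449 -0.10594181]
 [ 0.56069291 -0.06627867]
 [ 0.47671777 -0.06412939]]
foot scene [[ 0.5242212  -0.05871078]
 [ 0.55151561 -0.09002427]
 [ 0.48873803 -0.03631018]]
candle top: top [[ 0.51824081 -0.06456335]] scene [[ 0.52709919 -0.05642625]]
cup rim [[0.56247573 0.1020907 ]]
caddy top corners [[0.74701426 0.17723126]
 [0.73437005 0.02577996]
 [0.62394891 0.18586559]
 [0.61067632 0.03521652]]
tumA [[ 0.64591802 -0.36414755]]
tumB [[ 0.51362551 -0.4011293 ]]
mug [[0.46103749 0.38975499]]
```

```bash
cat >> h.py <<'E'
from scipy.spatial.transform import Rotation as R
ORG=np.array([.6645,-.1455]); YAW=-.168
BX=np.array([np.cos(YAW),np.sin(YAW)]); BY=np.array([-BX[1],BX[0]])
def tow(p): return ORG+p[0]*BX+p[1]*BY
def tob(w): d=np.asarray(w)[:2]-ORG; return np.array([d@BX,d@BY])
def ori(yaw,t=np.radians(32)):
    d=np.array([np.cos(yaw),np.sin(yaw),0])
    z=np.sin(t)*d+np.array([0,0,-np.cos(t)])
    x=np.array([-d[1],d[0],0]); y=np.cross(z,x)
    return R.from_matrix(np.c_[x,y,z]).as_quat()
E
python3 - <<'E'
from h import *
C=np.array([.519,-.064]); print("cand in bay",tob(C))
G=tow((-55,0)*np.array(.001)); d=G-C; yaw=np.arctan2(d[1],d[0]); u=d/np.linalg.norm(d); print("leg1",np.degrees(yaw),np.linalg.norm(d))
q=ori(yaw); p=C-.115*u
for z in(.2,.013):print(p,arm.inverse_kinematics([*p,z],q))
pf=tow((-.05,0)); print(arm.inverse_kinematics([*pf,.013],ori(YAW)))
arm.move_gripper(.5)
arm.movep([*p,.2],q)
cv2.imwrite("pics/w1.png",optics.snapshot("wrist")); cv2.imwrite("pics/s1.png",optics.snapshot("scene"))
print(arm.get_obs()["time_s"],arm.get_obs()["finger_gap"])
E
```

```text
cand in bay [-0.15707921  0.0560234 ]
leg1 -38.38467404946819 0.11644220295034619
[0.42885615 0.00740788] [ 0.15439283 -0.10873567  2.13947249 -0.57507316  0.79695259 -0.40344624]
[0.42885615 0.00740788] None
[-0.30577119  0.56786483  1.83438037  0.37744816  0.19877479 -2.05852438]
2.6833 0.4988495931607494
```

View pics/w1.png

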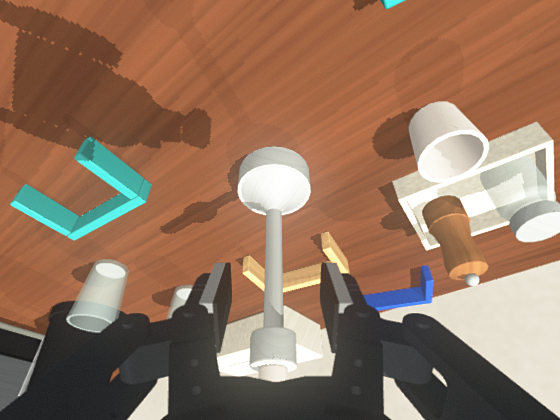

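View pics/s1.png

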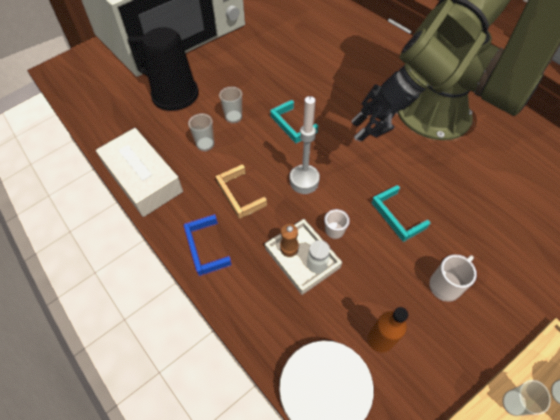

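```bash
python3 - <<'E'
from h import *
C=np.array([.519,-.064])
for deg in (-38,-30,-25,-20,-10):
  u=np.array([np.cos(np.radians(deg)),np.sin(np.radians(deg))])
  for t in (20,25,32):
    print(deg,t,[ (b,arm.inverse_kinematics([*(C-b*u),.013],ori(np.radians(deg),np.radians(t))) is not None) for b in (.045,.07,.09,.1)])
for t in (20,25,32): 
  for x in (-.13,-.1,-.05): print(t,x,arm.inverse_kinematics([*tow((x,0)),.013],ori(YAW,np.radians(t))))
E
```

```text
-38 20 [(0.045, True), (0.07, True), (0.09, True), (0.1, True)]
-38 25 [(0.045, True), (0.07, True), (0.09, True), (0.1, True)]
-38 32 [(0.045, False), (0.07, False), (0.09, False), (0.1, False)]
-30 20 [(0.045, True), (0.07, True), (0.09, True), (0.1, True)]
-30 25 [(0.045, True), (0.07, True), (0.09, True), (0.1, True)]
-30 32 [(0.045, False), (0.07, False), (0.09, False), (0.1, False)]
-25 20 [(0.045, True), (0.07, True), (0.09, True), (0.1, True)]
-25 25 [(0.045, True), (0.07, True), (0.09, True), (0.1, True)]
-25 32 [(0.045, False), (0.07, False), (0.09, False), (0.1, False)]
-20 20 [(0.045, True), (0.07, True), (0.09, True), (0.1, True)]
-20 25 [(0.045, True), (0.07, True), (0.09, True), (0.1, True)]
-20 32 [(0.045, False), (0.07, False), (0.09, False), (0.1, False)]
-10 20 [(0.045, True), (0.07, True), (0.09, True), (0.1, True)]
-10 25 [(0.045, True), (0.07, True), (0.09, True), (0.1, True)]
-10 32 [(0.045, False), (0.07, True), (0.09, True), (0.1, True)]
20 -0.13 [-0.31580052  0.46933229  1.92657951  0.12874923  0.40311388 -1.82833107]
20 -0.1 [-0.30688056  0.51727073  1.84421025  0.11221503  0.43655644 -1.80316621]
20 -0.05 [-0.29418552  0.59849902  1.7014092   0.09041919  0.49688971 -1.76897935]
25 -0.13 [-0.3223181   0.45576935  1.98047142  0.23643089  0.28100912 -1.93833374]
25 -0.1 [-0.31262101  0.50240063  1.89946469  0.19899486  0.31319614 -1.89158073]
25 -0.05 [-0.29890783  0.58127722  1.75946117  0.15246525  0.37173599 -1.83175637]
32 -0.13 [-0.33194094  0.44875531  2.05042656  0.76830132  0.12478031 -2.47457708]
32 -0.1 [-0.32104141  0.49297352  1.97105449  0.57887908  0.14820315 -2.27470965]
32 -0.05 [-0.30577119  0.56786483  1.83438037  0.37744816  0.19877479 -2.05852438]
```

The wrist view shows the foot centred between the fingers at about (274,185), with the camera on the rear side, so the gripper's front is free. A 32° lean is out of reach low down, so I'll use 22°.

```bash
cat >> h.py <<'E'
T22=np.radians(22)
def push(p0,u,dist,z,step=.01,speed=.04,fmax=12):
    """advance from p0 along u; stop on force"""
    f0=np.array(arm.get_obs()["ft_force"]); s=0
    while s<dist-1e-6:
        s=min(s+step,dist); q=p0+s*u
        arm.move_l([*q,z],max_speed=speed)
        f=(np.array(arm.get_obs()["ft_force"])-f0); fa=-f[:2]@u
        print(f"s={s:.3f} f={fa:.1f} lat={f[:2]@[-u[1],u[0]]:.1f} z={f[2]:.1f}")
        if fa>fmax: print("STOP force"); break
    return s
E
python3 - <<'E'
from h import *
W=optics.calibration("wrist"); print("wrist foot",onz(W,[(274,191),(238,190),(311,190)],.03))
C=np.array([.519,-.064]); G=tow((-.055,0)); d=G-C; yaw=np.arctan2(d[1],d[0]); u=d/np.linalg.norm(d)
q=ori(yaw,T22); p=C-.10*u
arm.movep([*p,.12],q); arm.move_l([*p,.013],max_speed=.1)
o=arm.get_obs();print(o["time_s"],o["eef_pos"],o["ft_force"])
cv2.imwrite("pics/s2.png",optics.snapshot("scene")[60:260,200:480].repeat(2,0).repeat(2,1));cv2.imwrite("pics/t2.png",optics.snapshot("top")[130:330,205:445].repeat(3,0).repeat(3,1))
E
```

```text
wrist foot [[ 0.5177025  -0.06262605]
 [ 0.49232118 -0.09222028]
 [ 0.54132185 -0.03024711]]
4.3167 [ 0.44092764 -0.00180548  0.01351934] [ 0.24217498  0.78885891 -0.29491   ]
```

View pics/s2.png

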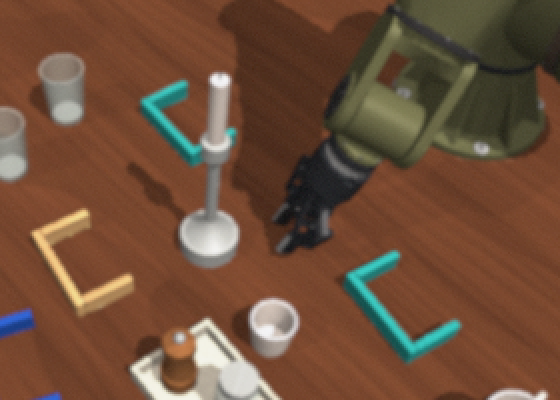

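View pics/t2.png

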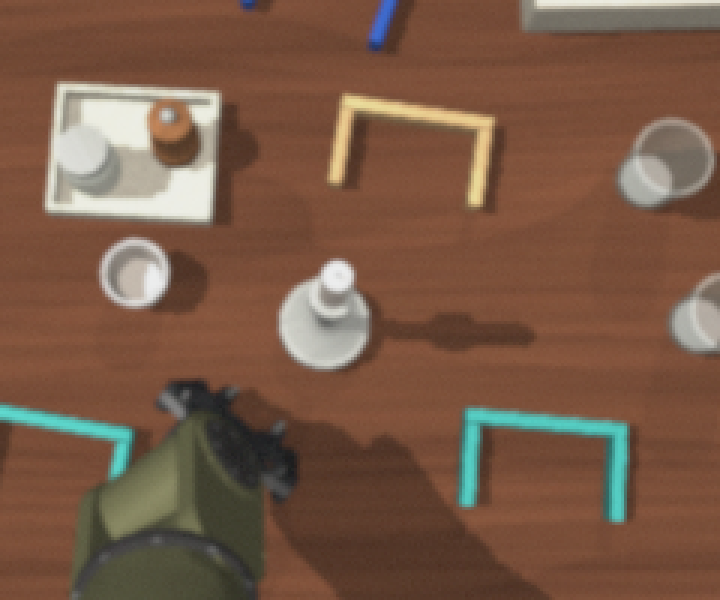

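The wrist and top views agree on the foot to within 2 mm. The fingers are low, lined up, and behind the foot. Starting leg 1.

```bash
python3 - <<'E'
from h import *
C=np.array([.519,-.064]); G=tow((-.055,0)); d=G-C; L=np.linalg.norm(d);u=d/L
p=C-.10*u
push(p,u,L+.054,.013)
o=arm.get_obs();print(o["time_s"],o["eef_pos"])
cv2.imwrite("pics/s3.png",optics.snapshot("scene")[60:260,200:480].repeat(2,0).repeat(2,1));cv2.imwrite("pics/t3.png",optics.snapshot("top")[130:330,205:445].repeat(3,0).repeat(3,1))
E
```

```text
s=0.010 f=-0.6 lat=-0.6 z=-0.6
s=0.020 f=-0.6 lat=-0.5 z=-0.0
s=0.030 f=-0.5 lat=-1.1 z=0.4
s=0.040 f=-0.7 lat=0.2 z=0.3
s=0.050 f=0.2 lat=0.9 z=-0.1
s=0.060 f=-0.2 lat=0.4 z=0.4
s=0.070 f=-0.7 lat=0.3 z=-0.4
s=0.080 f=-0.1 lat=0.6 z=-0.1
s=0.090 f=1.0 lat=0.3 z=0.7
s=0.100 f=-0.3 lat=0.8 z=0.3
s=0.110 f=0.0 lat=0.7 z=0.2
s=0.120 f=-0.2 lat=0.2 z=-0.4
s=0.130 f=0.2 lat=0.2 z=0.2
s=0.140 f=-0.3 lat=0.7 z=-0.3
s=0.150 f=0.3 lat=0.0 z=0.2
s=0.160 f=-0.6 lat=0.1 z=-0.3
s=0.170 f=0.6 lat=-0.3 z=-0.2
s=0.170 f=1.5 lat=0.9 z=0.0
11.4667 [ 0.57417716 -0.10769195  0.01302657]
```

View pics/t3.png

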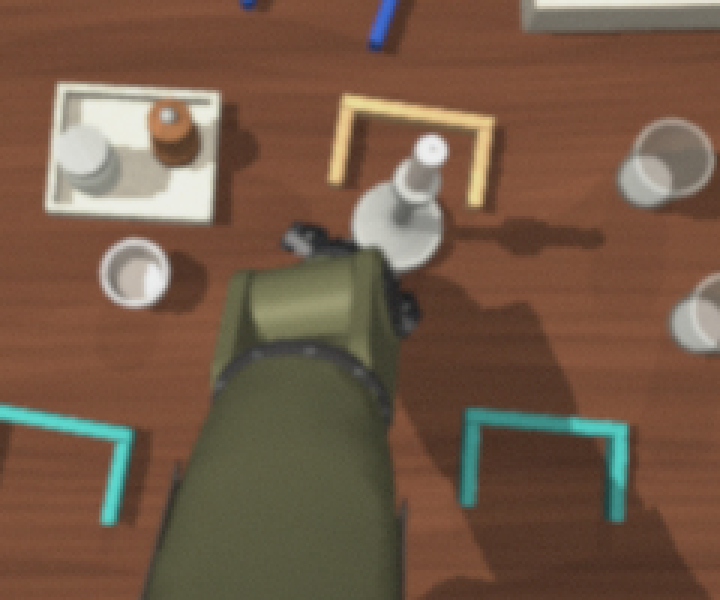

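View pics/s3.png

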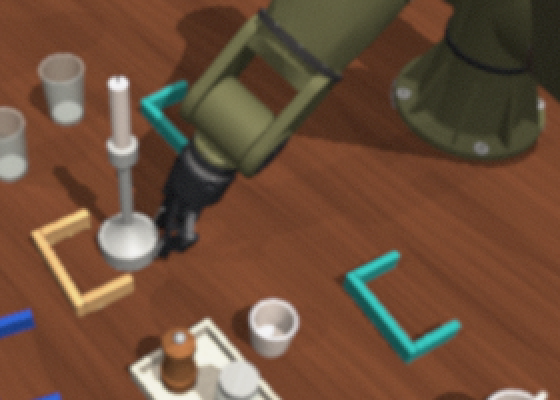

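Leg 1 worked: the candlestick is upright at the bay mouth, with its foot at about (397,225) in the crop. Now I'll back off, measure, and realign to the bay.

```bash
python3 - <<'E'
from h import *
C=np.array([.519,-.064]); G=tow((-.055,0)); d=G-C; u=d/np.linalg.norm(d)
e=np.array(arm.get_obs()["eef_pos"])
b=e[:2]-.05*u; arm.move_l([*b,.013],max_speed=.08)
arm.move_l([*b,.06],max_speed=.12)
q=ori(YAW,T22); p=tow((-.145,0.0))
arm.movep([*p,.06],q)
im=optics.snapshot("top"); T=optics.calibration("top"); W=optics.calibration("wrist")
cv2.imwrite("pics/w4.png",optics.snapshot("wrist"))
cv2.imwrite("pics/t4.png",cv2.resize(im[150:270,285:405],None,fx=5,fy=5,interpolation=cv2.INTER_CUBIC))
ftp=onz(T,np.array([[397,225]])/3+[205-.33,130-.33],.03); print(ftp,tob(ftp[0]),arm.get_obs()["time_s"])
E
```

```text
[[ 0.60604141 -0.13280717]] [-0.05975795  0.00273922] 14.025
```

View pics/t4.png

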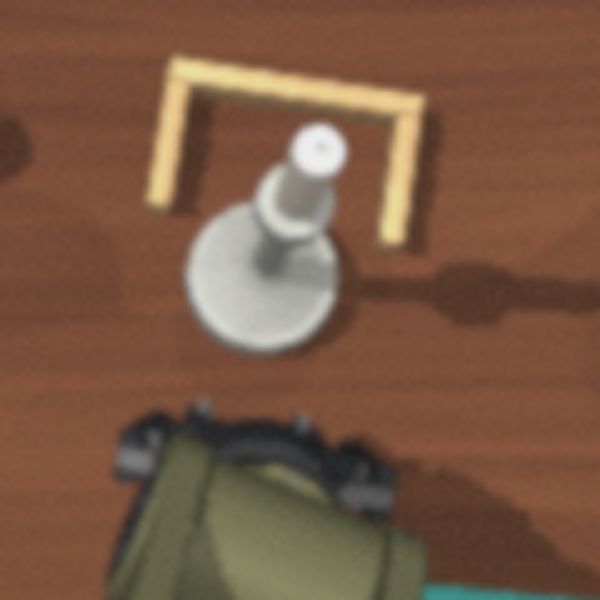

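View pics/w4.png

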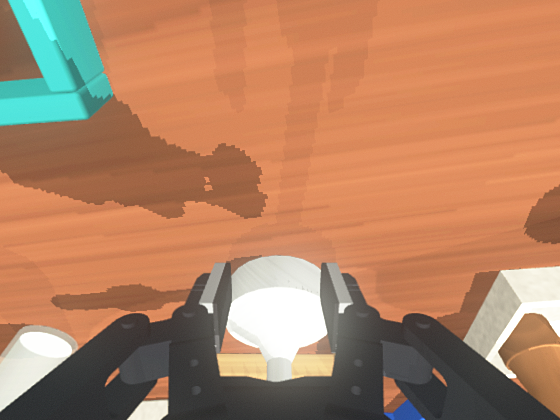

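The foot is centred between the fingers (wrist view, column 278). Its bay position is about (-60, +3) mm, and the back rail looks parallel to the fingers. I'll push straight in and stop about 7 mm short of the rail.

```bash
python3 - <<'E'
from h import *
p=tow((-.145,0.001)); arm.move_l([*p,.06]); arm.move_l([*p,.013],max_speed=.1)
push(p,BX,.145-.046,.013,step=.011,speed=.04,fmax=8)
o=arm.get_obs();print(o["time_s"],tob(o["eef_pos"]))
im=optics.snapshot("top"); cv2.imwrite("pics/w5.png",optics.snapshot("wrist"))
cv2.imwrite("pics/t5.png",cv2.resize(im[150:270,285:405],None,fx=5,fy=5,interpolation=cv2.INTER_CUBIC))
s=optics.snapshot("scene");cv2.imwrite("pics/s5.png",cv2.resize(s[120:240,190:350],None,fx=4,fy=4,interpolation=cv2.INTER_CUBIC))
E
```

```text
s=0.011 f=0.1 lat=-1.9 z=-0.0
s=0.022 f=0.3 lat=-2.0 z=-0.6
s=0.033 f=0.4 lat=-0.7 z=-0.3
s=0.044 f=0.5 lat=-0.3 z=-1.3
s=0.055 f=-0.2 lat=-0.8 z=-0.7
s=0.066 f=1.5 lat=-0.9 z=-0.4
s=0.077 f=0.0 lat=-1.3 z=-0.4
s=0.088 f=0.6 lat=-1.9 z=0.0
s=0.099 f=0.8 lat=0.6 z=-0.4
18.7167 [-0.04591219  0.00101629]
```

View pics/t5.png

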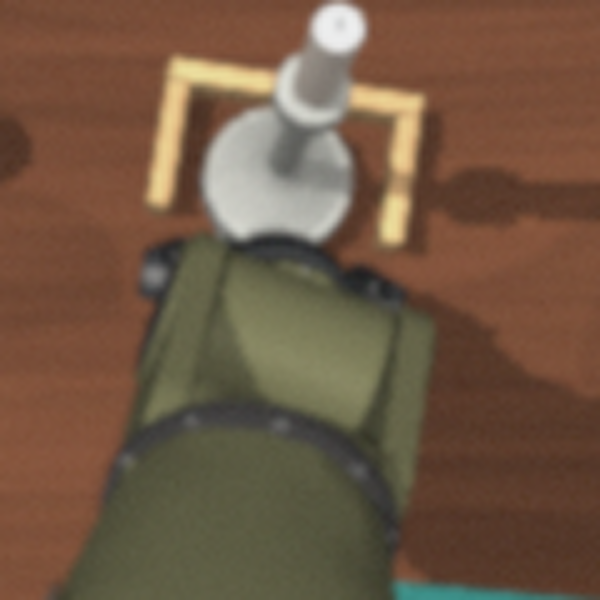

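View pics/s5.png

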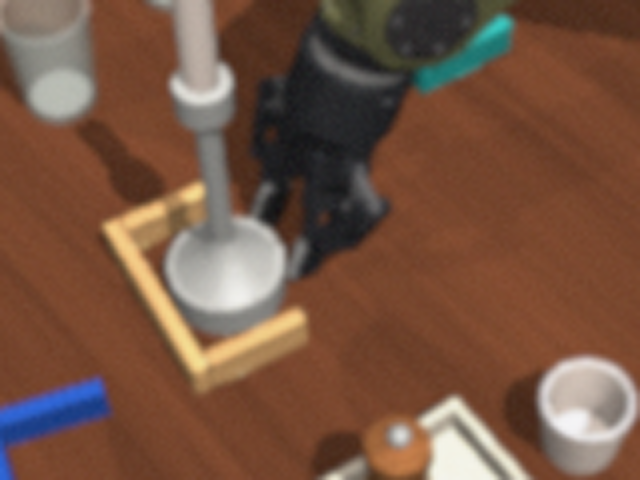

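The foot is inside the bay and upright, with a gap of a few mm to the back rail. Creeping in with force checks.

```bash
python3 - <<'E'
from h import *
p=tow((-.046,0.001))
s=push(p,BX,.008,.013,step=.001,speed=.01,fmax=5)
print(tob(arm.get_obs()["eef_pos"]),arm.get_obs()["time_s"])
im=optics.snapshot("top")
cv2.imwrite("pics/t6.png",cv2.resize(im[150:270,285:405],None,fx=5,fy=5,interpolation=cv2.INTER_CUBIC))
i=optics.snapshot("scene");cv2.imwrite("pics/s6.png",cv2.resize(i[120:240,190:350],None,fx=4,fy=4,interpolation=cv2.INTER_CUBIC))
E
```

```text
s=0.001 f=2.3 lat=-0.8 z=-0.0
s=0.002 f=3.1 lat=0.5 z=-0.1
s=0.003 f=2.6 lat=0.0 z=0.5
s=0.004 f=2.4 lat=0.8 z=-0.3
s=0.005 f=2.8 lat=0.7 z=0.4
s=0.006 f=2.8 lat=-0.6 z=-0.3
s=0.007 f=2.3 lat=0.4 z=-1.0
s=0.008 f=5.8 lat=-0.7 z=1.2
STOP force
[-0.03831351  0.00101038] 20.8667
```

View pics/t6.png

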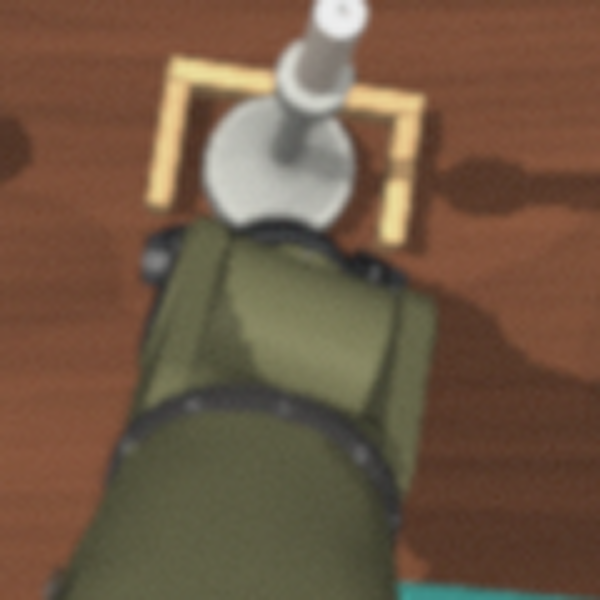

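View pics/s6.png

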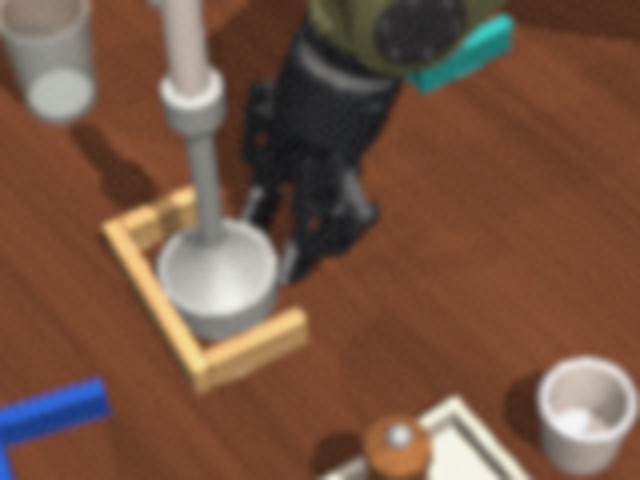

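The force rose to 5.8 N with the TCP at x = -38.3 mm, where rail contact was predicted (-38.6 mm). Backing off for a final check.

```bash
python3 - <<'E'
from h import *
p=tow((-.15,0.001)); arm.move_l([*p,.013],max_speed=.06); arm.move_l([*p,.1],max_speed=.12)
im=optics.snapshot("top");T=optics.calibration("top")
cv2.imwrite("pics/t7.png",cv2.resize(im[150:270,285:405],None,fx=5,fy=5,interpolation=cv2.INTER_CUBIC))
i=optics.snapshot("scene");cv2.imwrite("pics/s7.png",i)
f=onz(T,np.array([[280,169]])/5+[285-.4,150-.4],.03); c=onz(T,np.array([[341,11]])/5+[285-.4,150-.4],.313)
print("foot",tob(f[0]),"candle tip",tob(c[0]),arm.get_obs()["time_s"],arm.get_obs()["ft_force"])
E
```

```text
foot [0.00051025 0.00085282] candle tip [0.00027976 0.00173374] 23.9583 [ 0.11834417 -0.59032322 -0.00438701]
```

View pics/t7.png

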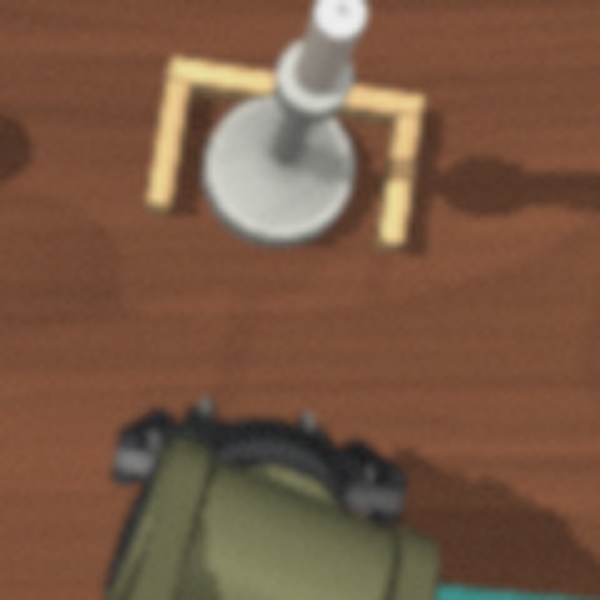

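View pics/s7.png

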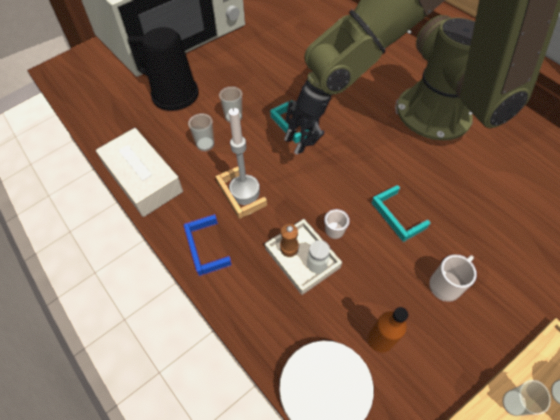

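The foot is at (280,169) in the crop, centred in the bay and against the back rail. The candlestick is upright, the hand is clear and everything else is where it was. Handing in.

```bash
python3 -c "
from cell import workorder
print(workorder.close_job())"
```

```text
the job is handed in; nothing more can be done
None
```

The candlestick is in the wooden bay, standing upright against the back rail, and I have handed the job in; no verdict was reported. I pushed it low on its foot with the half-open fingers leaning back 22°. The first push took it to the bay mouth. After realigning, the second slid it in until the force rose to about 6 N at the rail.

**Last checks:**
- **Position:** the top camera put the foot at (+0.5, +0.9) mm in the bay frame, well inside the limits.
- **Upright:** the candle tip was within about 1 mm of the foot centre, so there is no lean.
- **Hand:** it is clear, about 0.1 m away, and no contact force showed.
- **Other things:** in the last pictures none of the other things looked moved. I did not re-measure them.
- **Time:** about 24 s of the 58 s allowed.

**Disagreement:** at the start, the scene camera put the candlestick about 8 mm and the bay about 4 mm from where the top camera did. I used the top camera for the candlestick because the wrist camera agreed with it to 2 mm. The bay pose I used was an average weighted towards the top camera. The rail contact came within about 0.3 mm of where I predicted it.

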